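# Build up the two-post jar riser

## Robot

A 6-joint arm with a two-finger parallel gripper is mounted at the origin on the work surface; the furniture and walls round the work are solid. World frame = base frame: x ahead of the robot, y to its left, z up, the work surface at z = 0. Lengths are in m, angles in rad, forces in N, time in s.
With the tool pointing down it reaches from about 0.35 to 0.975 m from the base axis. Payload 7.1 kg.
Tool frame: the origin (TCP) lies midway between the tips of the shut fingers; the grasp point (between the pads) lies 19 mm behind it; z points along the fingers, y is the line along which they close (so a half turn about z gives the same grasp; the last joint's range is limited). The gripper opens to 88 mm and grips with 3 to 60 N. Pads are 20 mm wide; open, the fingers measure 115 mm over their backs; the gripper's body (75 mm by 178 mm) begins 61 mm behind the grasp point.
Start: joints at [-1.267, 0.423, 1.63, -0, 1.089, -0.019], TCP at [0.198, -0.593, 0.223] pointing down, gripper open.
Joint ranges: [-3, 3], [-0.9, 2.11], [0.09, 2.58], [-1.31, 4.45], [0.11, 2.69], [-2.54, 2.54]. Speed limits (rad/s): [2.39, 2.39, 3.01, 3.14, 3.14, 3.14].

## Interface

Orientations are given as a unit quaternion [w, x, y, z].
In Python, from station import move_pose, movel, movej, command_gripper, wait, inverse_kinematics, read_camera, camera_info, MotionError, job_done, get_time, get_joint_pos, get_qvel, get_effort, get_tcp_pos, get_ee_rot, get_ft_force, get_ft_torque, get_grip_width, get_finger_force gives the robot as it stands. Calls block until the motion is done:
- move_pose(position, orientation): joint-space move of the TCP to a pose.
- movel(position, frame=None, v=0.15, until_force=None): straight line of the TCP; frame=None keeps the orientation; v is the mean speed in m/s. With until_force (N) it stops when the force on the tool has changed by that much, and returns True; else False.
- movej(angles): joint-space move.
- command_gripper(opening): opening from 0.0 (shut) to 1.0 (fully open); the grip force is fixed at half the most; returns when the fingers have stopped.
- wait(seconds).
- inverse_kinematics(position, orientation): joint angles nearest the present ones, or None.
- read_camera(name): name is "side" or "top" or "wrist"; returns the picture (420x560x3 uint8, red, green, blue); there is no depth.
- camera_info(name): a dict with "intrinsics" (3x3 intrinsics, pixels), "T" (4x4, takes a point from camera to world coordinates); the wrist camera has in their place "tool_from_camera" (4x4, takes a point from camera to tool coordinates, whose origin is the TCP and whose axes are the flange's). Camera axes: x right, y up, looking along -z (the intrinsics and any distortion apply to the point x, -y, -z); pixel columns grow to the right and rows downward; lengths in m; the calibration is good to about 2 mm. A picture is of the moment at which its call begins: read the wrist's pose just before it. camera_info takes no time and is no camera call.
A pose or a line that the arm cannot do raises MotionError and nothing moves.
- job_done(): hands the job in; it is judged then, once.
Readings, each from a call of its own:
- get_time(): time.
- get_joint_pos(): joint angles.
- get_qvel(): joint speeds.
- get_effort(): joint torques, N m.
- get_tcp_pos(): TCP position.
- get_ee_rot(): TCP orientation.
- get_ft_force(): force on the tool from outside, world axes, zero at the start.
- get_ft_torque(): the same for the moment, N m.
- get_grip_width(): opening from 0.0 (shut) to 1.0 (fully open).
- get_finger_force(): force on a finger pad.
Only numpy, scipy, OpenCV 4.12 (cv2) and the standard library are available. Lean on these libraries where they do the work, as an engineer would, in place of code of your own. Each camera call takes 0.05 s, during which the arm holds its last target. There are 200 camera calls.

## Task

Put the little jar riser together on its foot, the wooden board with two steel rods: first a sleeve over each rod, choosing which goes where so that their tops end level, then the shelf board over both rods so that it lies flat on the sleeves, and last the thumb nut over the longer rod, flange down, flat on the shelf. Leave the pigment jar, the round pot and the tape measure where they stand.

Things in the scene. Friction and masses are not known exactly. Their poses are not given: they have to be found in the camera images.
- riser_base: Fixed foot: a light wooden board 190 x 80 x 12 mm with two upright steel rods 12 mm thick, 150 mm apart, their top 7 mm tapering to 5 mm. Origin: centre of the board's underside; x along its length, z up. The longer rod (top at z = 98 mm) stands on the board at x = -75 mm; the shorter (top at z = 86 mm) at x = +75 mm on a darker block 48 mm long (along x), 80 wide, whose top is at z = 36 mm.
- spindle_foot (a point): Where the longer rod leaves the board: on the rod's axis, on the board's top (12 mm above the worktop). The rod stands 86 mm above this point.
- pin_foot (a point): Where the shorter rod leaves the raised block: on the rod's axis, on the block's top (36 mm above the worktop). The rod stands 50 mm above this point.
- tall_sleeve_mid (a point): Tall aluminium spacer sleeve, a plain tube 30 mm outside, 16 mm bore, 60 mm high, standing upright on the worktop (z along its bore). The point is its centre, half-way up, on the axis of the bore.
- short_sleeve_mid (a point): Short aluminium spacer sleeve, a plain tube 30 mm outside, 16 mm bore, 36 mm high, standing upright on the worktop (z along its bore). The point is its centre, half-way up, on the axis of the bore.
- shelf_grip (a point): Loose plywood shelf board 180 x 84 x 8 mm lying flat, same either way round: 16.5 mm holes on its centre line 75 mm each side of the middle, where an upright wooden handle stands, 60 mm long (along x), 14 mm thick (16 mm at its round top edge), its top 54 mm above the board's underside. The point: middle of the handle, 35 mm above the board's underside; x along the board's length, z up.
- thumb_nut_mid (a point): Steel thumb nut, slipped on (no thread): a round knurled body 40 mm across the ribs (38 mm solid) on a flange 48 mm in diameter and 6 mm thick, 28 mm high over all, with a plain 16 mm bore right through. It stands on its flange on the worktop. The point: its centre, 14 mm above the flange's underside, on the axis of the bore, z up.
- jar: Bystander: small upright pigment jar, 42 mm in diameter, 96 mm high, that stands with the sleeves and the nut, in any order, in a row along y (about 85 mm from one to the next). A thick fixed picture frame lies close beside this row on the robot's side. Origin: centre of its underside.
- pot: Bystander: round lidded pot, 58 mm in diameter, 50 mm high. Origin: centre of its underside.
- tape: Bystander: black tape measure standing on edge, 35 x 70 x 60 mm. Origin: centre of its underside.
There are look-alikes about, which are no part of the job. What is shaped like the part that bears tall_sleeve_mid but green or red is not meant.

How it is judged:
On the way, in this order (a step that is already met when the one before it is completed fails the run):
1. the tall sleeve stands on the board round the longer rod and the short sleeve stands on the raised block round the shorter rod (x of tall_sleeve_mid in the frame of riser_base between -0.08 and -0.07 m and y of tall_sleeve_mid in the frame of riser_base between -0.005 and 0.005 m and z of tall_sleeve_mid in the frame of riser_base between 0.039 and 0.045 m and angle between each of tall_sleeve_mid, short_sleeve_mid's own z axis and vertical below 0.06 rad and x of short_sleeve_mid in the frame of riser_base between 0.07 and 0.08 m and y of short_sleeve_mid in the frame of riser_base between -0.005 and 0.005 m and z of short_sleeve_mid in the frame of riser_base between 0.051 and 0.057 m), for 0.2 s.
2. the shelf board lies flat on both sleeves with a rod through each hole (all of step 1 and x of shelf_grip in the frame of riser_base between -0.005 and 0.005 m and y of shelf_grip in the frame of riser_base between -0.005 and 0.005 m and z of shelf_grip in the frame of riser_base between 0.104 and 0.11 m and angle between shelf_grip's own z axis and vertical below 0.03 rad and angle between the x axis of shelf_grip and the x axis of riser_base, either way round below 0.07 rad), for 0.2 s.
3. the thumb nut lies flat on the shelf round the longer rod (x of thumb_nut_mid in the frame of riser_base between -0.08 and -0.07 m and y of thumb_nut_mid in the frame of riser_base between -0.005 and 0.005 m and z of thumb_nut_mid in the frame of riser_base between 0.091 and 0.097 m and angle between thumb_nut_mid's own z axis and vertical below 0.06 rad and x of shelf_grip in the frame of riser_base between -0.005 and 0.005 m and y of shelf_grip in the frame of riser_base between -0.005 and 0.005 m and z of shelf_grip in the frame of riser_base between 0.104 and 0.11 m and angle between shelf_grip's own z axis and vertical below 0.03 rad and angle between the x axis of shelf_grip and the x axis of riser_base, either way round below 0.07 rad), for 0.2 s.
At the end, for the whole second after the job is handed in: Tall sleeve on the board round the long rod, short one on the block round the short rod, shelf on both, nut flange down on it round the long rod. All at rest within 5 mm of place, 3 mm of seated height, upright to 0.06 rad (shelf level to 0.03, in line with the foot to 0.07) (all of step 1 and all of step 3 and linear speed of each of tall_sleeve, short_sleeve, shelf_board, thumb_nut below 0.02 m/s); the robot touches nothing.
It fails at once if the pigment jar is pushed more than 15 mm from its place or tipped over (distance of jar from where it was at the start of the episode above 0.015 m or angle between jar's own z axis and vertical above 0.35 rad).
It fails at once if the round pot is pushed more than 15 mm from its place or tipped over (distance of pot from where it was at the start of the episode above 0.015 m or angle between pot's own z axis and vertical above 0.35 rad).
It fails at once if the tape measure is pushed more than 15 mm from its place or tipped over (distance of tape from where it was at the start of the episode above 0.015 m or angle between tape's own z axis and vertical above 0.35 rad).
It also fails if it takes over 72 s, if anything falls off the work surface, if the arm or the gripper's body presses on something with over 40 N, if the wrist force passes 120 N, or if a joint passes its speed limit or range.

## Working session

There is one attempt and no reset: what is moved stays moved. The work goes in short steps, each a Python script; the robot and the scene stay as the last script left them, time stands still between calls to the robot, and variables do not carry over. Pictures are saved under pics/ and viewed, at most 10 in all, crops included, and the job is handed in when it is done.

```bash
mkdir -p pics; ls; python3 - <<'E'
from station import *
import cv2, numpy as np
for n in ("top","side"):
    im=read_camera(n); cv2.imwrite(f"pics/{n}0.png",im[:,:,::-1])
    ci=camera_info(n); print(n,{k:np.round(v,4).tolist() if not isinstance(v,str) else v for k,v in ci.items()})
ci=camera_info("wrist"); print({k:np.round(v,4).tolist() for k,v in ci.items()})
print(get_time(),get_tcp_pos(),get_ee_rot())
E
```

```text
pics
top {'intrinsics': [[462.7899, 0.0, 278.6522], [0.0, 462.7899, 209.2888], [0.0, 0.0, 1.0]], 'T': [[-0.0023, 0.9991, -0.0413, 0.5093], [-1.0, -0.0026, -0.0064, -0.0781], [-0.0065, 0.0413, 0.9991, 1.2274], [0.0, 0.0, 0.0, 1.0]]}
side {'intrinsics': [[499.9658, 0.0, 280.4175], [0.0, 499.9658, 203.6682], [0.0, 0.0, 1.0]], 'T': [[0.9979, -0.0271, 0.0593, 0.6363], [0.0629, 0.6385, -0.767, -0.9732], [-0.0171, 0.7691, 0.6388, 0.7808], [0.0, 0.0, 0.0, 1.0]]}
{'intrinsics': [[359.7083, 0.0, 284.0647], [0.0, 359.7083, 209.6203], [0.0, 0.0, 1.0]], 'tool_from_camera': [[-0.0018, 0.9563, 0.2925, 0.0826], [1.0, 0.0017, 0.0007, -0.0004], [0.0002, 0.2925, -0.9563, -0.1627], [0.0, 0.0, 0.0, 1.0]]}
0.1 [ 0.1980964  -0.59223706  0.22202313] [-6.63077867e-04  9.87006249e-01  1.60680468e-01 -1.06784995e-04]
```

View pics/top0.png

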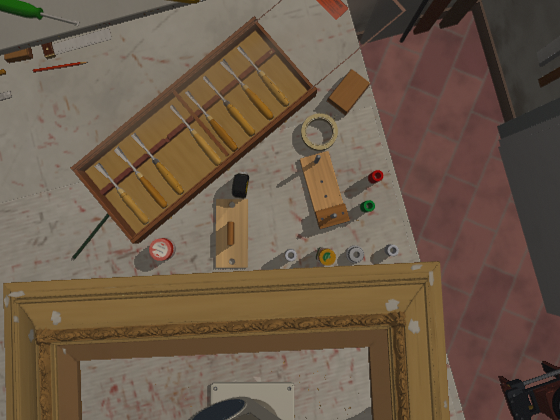

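View pics/side0.png

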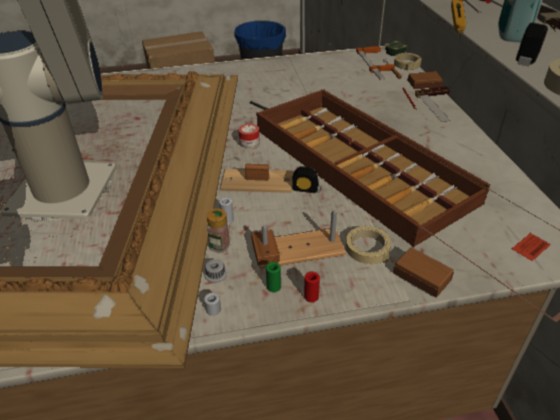

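The top view shows the row as sleeve A (291,255), jar (327,256), nut (356,255) and sleeve B (392,250). The foot lies at (312..340,155..225) with its block at the near end. The shelf is at (232,235), with the tape at its far end (240,185). The pot is at (161,250). The green (368,206) and red (376,176) tubes are look-alikes. One crop should show which sleeve is tall.

```bash
cat > h.py <<'E'
from station import *
import numpy as np, cv2
from scipy.spatial.transform import Rotation as R
def campose(n):
    ci=camera_info(n)
    if n!="wrist": return np.array(ci["intrinsics"]),np.array(ci["T"])
    q=get_ee_rot(); T=np.eye(4); T[:3,:3]=R.from_quat([q[1],q[2],q[3],q[0]]).as_matrix(); T[:3,3]=get_tcp_pos()
    return np.array(ci["intrinsics"]),T@np.array(ci["tool_from_camera"])
def ray(K,T,uv):
    d=np.array([(uv[0]-K[0,2])/K[0,0],-(uv[1]-K[1,2])/K[1,1],-1.]); return T[:3,3],T[:3,:3]@d
def onz(K,T,uv,z):
    o,d=ray(K,T,uv); return o+d*(z-o[2])/d[2]
def proj(K,T,p):
    c=T[:3,:3].T@(np.asarray(p)-T[:3,3]); return np.array([K[0,2]+K[0,0]*c[0]/-c[2],K[1,2]+K[1,1]*c[1]/c[2]])
def down(yaw):  # tool z down, tool x axis at angle yaw in world
    c,s=np.cos(yaw),np.sin(yaw)
    q=R.from_matrix(np.array([[c,s,0],[s,-c,0],[0,0,-1]])).as_quat(); return [q[3],q[0],q[1],q[2]]
E
python3 - <<'E'
from h import *
t=cv2.imread("pics/top0.png"); s=cv2.imread("pics/side0.png")
a=cv2.resize(t[145:275,205:405],None,fx=3,fy=3,interpolation=2)[:, :600]
b=cv2.resize(s[190:325,190:390],(600,405)[0:2],interpolation=2)
cv2.imwrite("pics/c1.png",cv2.resize(np.hstack([a[:390],b[:390]]),(800,260)))
cv2.imwrite("pics/c1.png",b)
K,T=campose("top")
for n,uv,z in [("A",(291,255),.05),("jar",(327,256),.09),("nut",(356,255),.028),("B",(392,250),.05),("rodL",(318,160),.09),("blk",(335,213),.036),("shelfhandle",(231,233),.054),("pot",(161,250),.05),("tape",(240,185),.06),("shelfhole",(233,262),.008)]:
    print(n,onz(K,T,uv,z).round(3))
K,T=campose("side")
for n,uv in [("Atop",(226,204)),("Btop",(213,297))]: print(n,[onz(K,T,uv,z).round(3) for z in (.036,.06)])
E
```

```text
A [ 0.442 -0.102  0.05 ]
jar [ 0.442 -0.189  0.09 ]
nut [ 0.44  -0.27   0.028]
B [ 0.454 -0.357  0.05 ]
rodL [ 0.678 -0.168  0.09 ]
blk [ 0.549 -0.215  0.036]
shelfhandle [0.498 0.05  0.054]
pot [0.455 0.229 0.05 ]
tape [0.619 0.027 0.06 ]
shelfhole [0.422 0.05  0.008]
Atop [array([ 0.44 , -0.086,  0.036]), array([ 0.446, -0.114,  0.06 ])]
Btop [array([ 0.456, -0.363,  0.036]), array([ 0.462, -0.382,  0.06 ])]
```

View pics/c1.png

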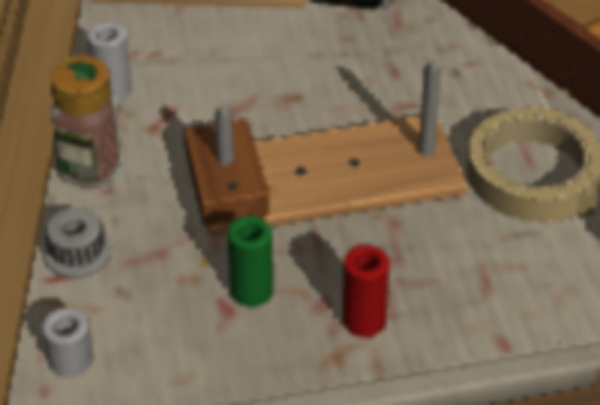

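A is the tall sleeve and stands next to the jar. B, at the robot's right end, is the short one, and both are silver. The green and red tubes are decoys. Next I'll take one wrist shot that covers the row and the foot.

```bash
python3 - <<'E'
from h import *
for y in (0,np.pi/2,-np.pi/2,np.pi):
  for p in ((.44,-.1,.03),(.45,-.36,.03),(.68,-.17,.1),(.5,.05,.02)):
    q=inverse_kinematics(p,down(y)); print(round(y,2),p,None if q is None else np.round(q,2))
move_pose([.54,-.2,.25],down(0))
K,T=campose("wrist"); im=read_camera("wrist"); cv2.imwrite("pics/w1.png",im[:,:,::-1]); np.savez("w1.npz",K=K,T=T)
print(get_time())
E
```

```text
0 (0.44, -0.1, 0.03) [-0.25  0.52  2.11 -0.    0.51  1.32]
0 (0.45, -0.36, 0.03) [-0.7   0.63  1.83 -0.    0.68  0.88]
0 (0.68, -0.17, 0.1) [-0.26  0.67  1.52 -0.    0.95  1.31]
0 (0.5, 0.05, 0.02) [ 0.08  0.59  2.   -0.    0.56  1.65]
1.57 (0.44, -0.1, 0.03) [-0.25  0.52  2.11 -0.    0.51 -0.25]
1.57 (0.45, -0.36, 0.03) [-0.7   0.63  1.83 -0.    0.68 -0.7 ]
1.57 (0.68, -0.17, 0.1) [-0.26  0.67  1.52 -0.    0.95 -0.26]
1.57 (0.5, 0.05, 0.02) [ 0.08  0.59  2.   -0.    0.56  0.08]
-1.57 (0.44, -0.1, 0.03) None
-1.57 (0.45, -0.36, 0.03) [-0.7   0.63  1.83 -0.    0.68  2.45]
-1.57 (0.68, -0.17, 0.1) None
-1.57 (0.5, 0.05, 0.02) None
3.14 (0.44, -0.1, 0.03) [-0.25  0.52  2.11 -0.    0.51 -1.82]
3.14 (0.45, -0.36, 0.03) [-0.7   0.63  1.83 -0.    0.68 -2.27]
3.14 (0.68, -0.17, 0.1) [-0.26  0.67  1.52 -0.    0.95 -1.83]
3.14 (0.5, 0.05, 0.02) [ 0.08  0.59  2.   -0.    0.56 -1.49]
2.0417
```

View pics/w1.png

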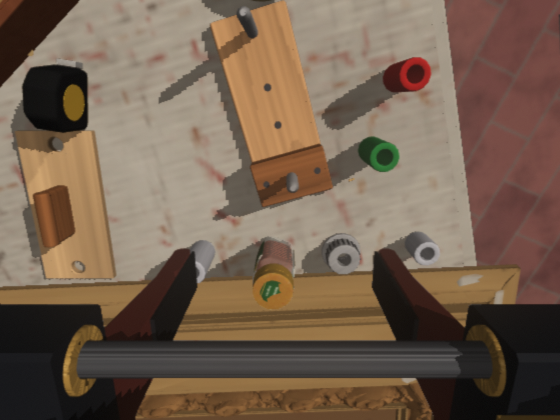

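The shot shows B's rim at (427,253), the nut at (344,258) and the jar at (273,290). Sleeve A at (204,255) is half hidden by a finger. The short rod's foot is near (292,190), the long rod's near (252,36), and the shelf's near hole is at (79,267). I'll take one nearer shot for the row and make an enlarged montage.

```bash
python3 - <<'E'
from h import *
move_pose([.46,-.2,.25],down(0))
K,T=campose("wrist"); im=read_camera("wrist")[:,:,::-1].copy(); cv2.imwrite("pics/w2.png",im); np.savez("w2.npz",K=K,T=T)
w1=cv2.imread("pics/w1.png"); z=np.load("w1.npz")
g={"A":(im,T,(.442,-.102,.06)),"nut":(im,T,(.44,-.27,.028)),"B":(im,T,(.454,-.357,.036)),"s":(im,T,(.545,-.215,.06)),
"s1":(w1,z["T"],(.545,-.215,.06)),"l":(w1,z["T"],(.68,-.168,.055)),"h1":(w1,z["T"],onz(K,z["T"],(79,267),.008)),"h2":(w1,z["T"],onz(K,z["T"],(60,150),.008))}
ts=[]
for n,(i,t,p) in g.items():
    u=np.round(proj(K,t,p)).astype(int); u=np.clip(u,[25,25],[534,394]); print(n,"origin",u-25)
    c=cv2.resize(i[u[1]-25:u[1]+25,u[0]-25:u[0]+25],(200,200),interpolation=0)
    for k in range(0,200,40): c[:4,k]=c[k,:4]=(0,255,255)
    ts.append(c)
cv2.imwrite("pics/m.png",np.vstack([np.hstack(ts[:4]),np.hstack(ts[4:])]))
E
```

```text
A origin [163 177]
nut origin [323 171]
B origin [406 160]
s origin [275  71]
s1 origin [275 155]
l origin [224   8]
h1 origin [ 54 242]
h2 origin [ 35 125]
```

View pics/m.png

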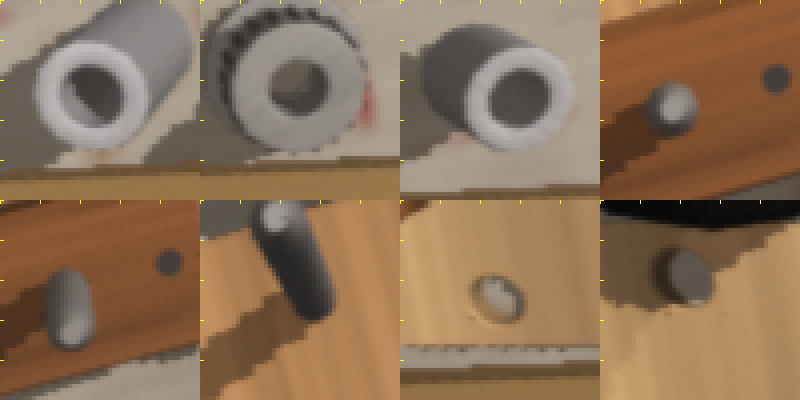

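```bash
python3 - <<'E'
from h import *
z1=np.load("w1.npz");z2=np.load("w2.npz");K=z1["K"];T1=z1["T"];T2=z2["T"]
def f(n,T,o,l,z): p=onz(K,T,(o[0]+l[0]/4-.5,o[1]+l[1]/4-.5),z); print(n,p.round(4)); return p
f("A",T2,(163,177),(93,96),.06);f("nut",T2,(323,171),(99,88),.028);f("B",T2,(406,160),(120,98),.036)
f("s top w2",T2,(275,71),(76,102),.086)
a=f("s top w1",T1,(275,155),(73,136),.086);f("s foot",T1,(275,155),(70,82),.036)
b=f("l top",T1,(224,8),(74,15),.098);c=f("l foot",T1,(224,8),(118,108),.012)
print("dist",np.linalg.norm((a-b)[:2]),np.linalg.norm((a-c)[:2]))
p=f("h1",T1,(54,242),(97,100),.008);q=f("h2",T1,(35,125),(84,76),.008);print(np.linalg.norm(p-q),(p+q)/2,np.arctan2(*(q-p)[1::-1]))
# frame near edge
for u in ((250,275),(450,268)): print("frame edge",onz(K,T1,u,0.).round(3),onz(K,T1,u,0.05).round(3))
# top view circle tape etc: frame height by top view edge row 268
Kt,Tt=campose("top")
for u in ((300,266),(400,263)): print("top frame",[onz(Kt,Tt,u,h).round(3) for h in (0.,.03,.06)])
E
```

```text
A [ 0.444  -0.0994  0.06  ]
nut [ 0.4436 -0.2692  0.028 ]
B [ 0.4547 -0.362   0.036 ]
s top w2 [ 0.5448 -0.2081  0.086 ]
s top w1 [ 0.5428 -0.2077  0.086 ]
s foot [ 0.5454 -0.208   0.036 ]
l top [ 0.6883 -0.167   0.098 ]
l foot [ 0.6853 -0.1684  0.012 ]
dist 0.15109298221641254 0.14779543436252995
h1 [0.4254 0.0558 0.008 ]
h2 [0.576  0.0549 0.008 ]
0.150553688299617 [0.50071074 0.05538105 0.008     ] -0.005853487755088432
frame edge [ 0.409 -0.156  0.   ] [ 0.435 -0.161  0.05 ]
frame edge [ 0.418 -0.409 -0.   ] [ 0.443 -0.383  0.05 ]
top frame [array([ 0.41 , -0.126,  0.   ]), array([ 0.413, -0.125,  0.03 ]), array([ 0.415, -0.124,  0.06 ])]
top frame [array([ 0.417, -0.39 ,  0.   ]), array([ 0.42 , -0.382,  0.03 ]), array([ 0.422, -0.375,  0.06 ])]
```

Sleeve and rod positions agree across the two views, with a 150 mm rod spacing. First, the tall sleeve onto the long rod.

```bash
cat >> h.py <<'E'
TH=0.277; L=np.array([.6879,-.1672]); S=np.array([.5436,-.2083])
def pick(xy,z,yaw,w,zt=.2):
    move_pose([*xy,max(z+.11,.13)],down(yaw)); command_gripper(w)
    hit=movel([*xy,z],v=.15,until_force=8); command_gripper(0.)
    print("pick hit",hit,"w",round(get_grip_width()*88,1),"z",np.round(get_tcp_pos(),4),"ff",get_finger_force(),"t",get_time())
    movel([*xy,zt],v=.25)
    print("lifted w",round(get_grip_width()*88,1),get_ft_force().round(1))
def place(xy,zh,z,yaw,f=8):
    move_pose([*xy,zh],down(yaw)); hit=movel([*xy,z],v=.06,until_force=f)
    print("place hit",hit,np.round(get_tcp_pos(),4),"F",get_ft_force().round(1),"t",round(get_time(),1)); return hit
E
python3 - <<'E'
from h import *
pick((.444,-.0994),.031,0,.6)
place(L,.150,.0435,TH)
E
```

```text
pick hit False w 29.3 z [ 0.4444 -0.0995  0.0314] ff 29.98131883330643 t 5.25
lifted w 29.4 [-0.9  0.4 -1.1]
place hit False [ 0.6881 -0.1673  0.0439] F [ 0.8 -0.1 -0.9] t 9.0
```

```bash
python3 - <<'E'
from h import *
command_gripper(.6); movel([*L,.2],v=.25)
pick((.4547,-.362),.013,0,.6)
if not place(S,.140,.0495,TH):
    command_gripper(.6); movel([*S,.2],v=.25)
    move_pose([.5,-.2,.25],down(0))
    K,T=campose("wrist"); im=read_camera("wrist")[:,:,::-1].copy(); cv2.imwrite("pics/w3.png",im); np.savez("w3.npz",K=K,T=T); print(get_time())
E
```

```text
pick hit False w 30.0 z [ 0.4551 -0.3623  0.0137] ff 30.001945048570633 t 13.1833
lifted w 30.0 [-0.7  0.  -0.6]
place hit False [ 0.5439 -0.2084  0.0498] F [ 0.5  0.3 -0.5] t 16.5
18.2583
```

View pics/w3.png

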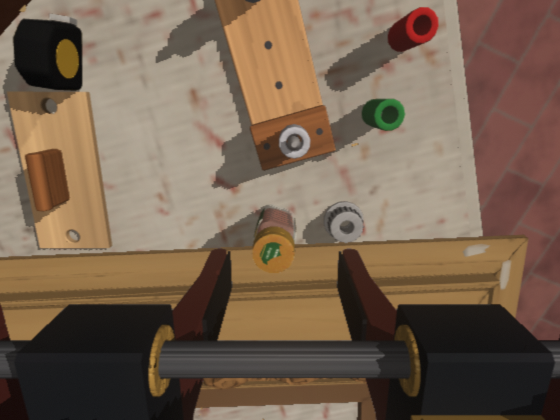

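The short sleeve sits on its rod, seen at (295,142) on the block. Next is the shelf, by its handle.

```bash
python3 - <<'E'
from h import *
M=(L+S)/2
pick((.5007,.0554),.017,-.006,.5,.22)
print(place(M,.155,.090,TH,8))
im=read_camera("side")[:,:,::-1]; cv2.imwrite("pics/s2.png",cv2.resize(im[150:300,190:390],(800,600)))
E
```

```text
pick hit False w 15.2 z [0.501  0.0553 0.0175] ff 30.0006365776062 t 21.2
lifted w 15.2 [-0.8  0.2 -3.9]
place hit False [ 0.6161 -0.1879  0.0904] F [ 0.2 -0.2 -4.1] t 24.5
False
```

View pics/s2.png

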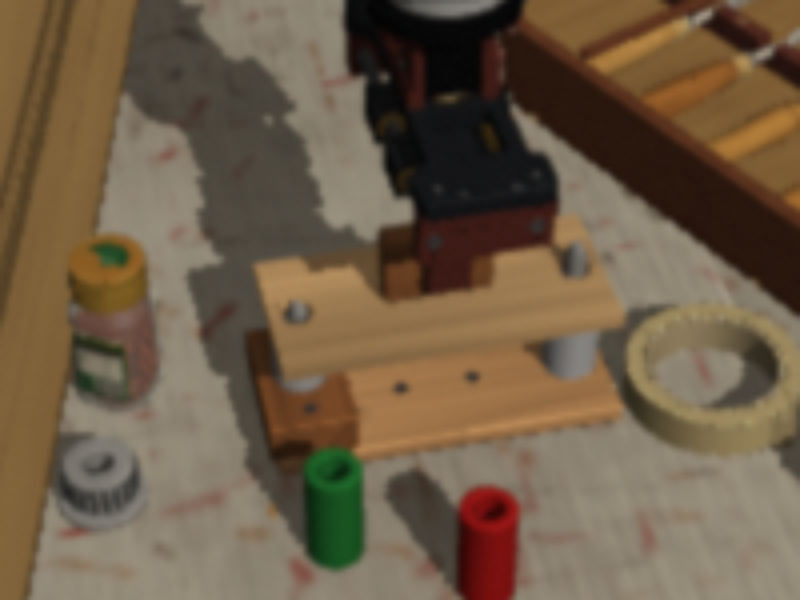

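Both rods come up through the shelf and it sits on the sleeves, rods at (297,312) and (576,260). I'll release it, then get the nut. The nut first slides 50 mm away from the jar, because the gripper body would otherwise come close to the jar's lid.

```bash
python3 - <<'E'
from h import *
M=(L+S)/2
command_gripper(.45); movel([*M,.21],v=.25)
N=np.array([.4436,-.2692])
move_pose([*N,.13],down(0)); command_gripper(.62)
print(movel([*N,.021],v=.12,until_force=6)); command_gripper(0.)
print("w",get_grip_width()*88,get_tcp_pos().round(4))
N2=N+[.012,-.052]; movel([*N2,.021],v=.12); print("w",get_grip_width()*88,get_ft_force().round(1))
command_gripper(.62); movel([*N2,.010],v=.06,until_force=6); command_gripper(0.)
print("w",get_grip_width()*88,get_tcp_pos().round(4))
movel([*N2,.2],v=.25); print("w",get_grip_width()*88,get_ft_force().round(1),get_time())
K,T=campose("wrist"); im=read_camera("wrist")[:,:,::-1]; cv2.imwrite("pics/w4.png",im)
E
```

```text
False
w 36.369716645370474 [ 0.444  -0.2695  0.0216]
w 36.69283872729271 [ 0.9 -3.7  5.4]
w 36.72067805765333 [ 0.4557 -0.3212  0.0101]
w 36.89015926445012 [-0. -0. -1.] 31.3083
```

View pics/w4.png

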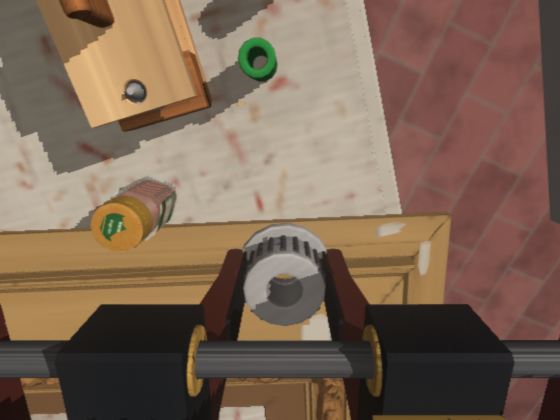

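The nut is held, with its top ring centred near (285,283) in the wrist view. The closed width is slightly small, so I'll check its offset from the TCP.

```bash
python3 - <<'E'
from h import *
K,T=campose("wrist"); t=get_tcp_pos()
for uv in ((285,283),(243,283),(327,283),(285,245),(285,323),(286,289)): print(uv,(onz(K,T,uv,t[2]+.018)-t).round(4))
print("proj of centred nut top",proj(K,T,t+[0,0,.018]))
E
```

```text
(285, 283) [0.0037 0.0007 0.018 ]
(243, 283) [0.0037 0.0195 0.018 ]
(327, 283) [ 0.0037 -0.0182  0.018 ]
(285, 245) [0.0221 0.0007 0.018 ]
(285, 323) [-0.0171  0.0007  0.018 ]
(286, 289) [0.0007 0.0002 0.018 ]
proj of centred nut top [286.50476601 290.33371857]
```

The nut sits about 2 mm ahead of the TCP along tool x, so I'll shift the target to match and place it.

```bash
python3 - <<'E'
from h import *
P=L-.0018*np.array([np.cos(TH),np.sin(TH)])
move_pose([*P,.18],down(TH))
hit=place(P,.15,.0915,TH,6)
im=read_camera("side")[:,:,::-1]; cv2.imwrite("pics/s3.png",cv2.resize(im[150:300,230:430],(800,600)))
E
```

```text
place hit False [ 0.6865 -0.1678  0.0919] F [ 0.2  0.1 -0.4] t 33.8
```

View pics/s3.png

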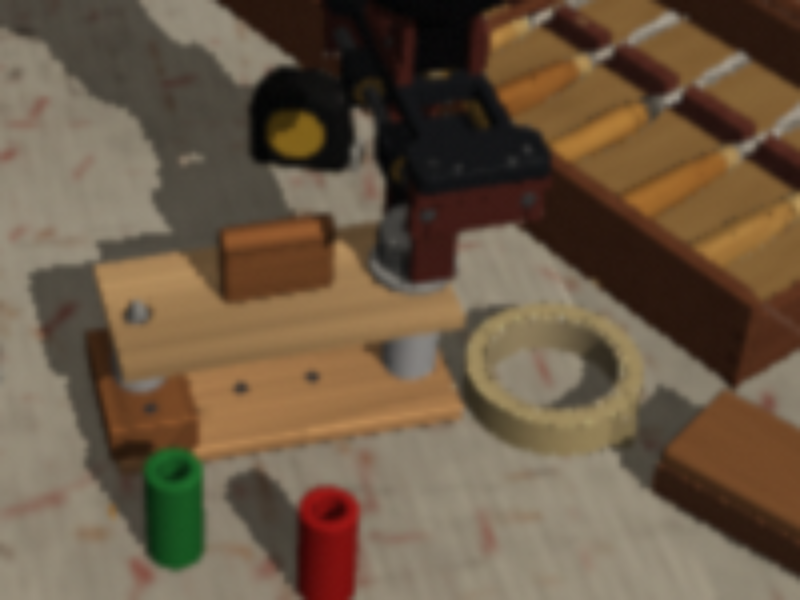

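The nut is round the long rod, flange just above the shelf at (412,275). I'll seat it gently, release and check.

```bash
python3 - <<'E'
from h import *
P=get_tcp_pos()[:2]
print(movel([*P,.0885],v=.02,until_force=4),get_tcp_pos().round(4)); command_gripper(.62)
movel([*P,.2],v=.2); move_pose([.58,-.19,.27],down(0)); wait(.3)
im=read_camera("wrist")[:,:,::-1]; s=read_camera("side")[:,:,::-1]
cv2.imwrite("pics/f.png",np.vstack([np.hstack([cv2.resize(im[:270,100:460],(400,300)),cv2.resize(s[150:300,220:420],(400,300))])]))
print(get_time(),get_ft_force().round(1))
E
```

```text
True [ 0.6872 -0.1679  0.0901]
36.2583 [ 0.3  0.3 -0.2]
```

View pics/f.png

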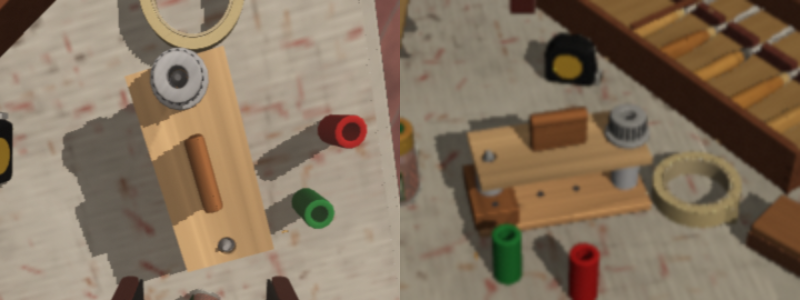

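The nut lies flat round the long rod at (178,77), the shelf is level with the short rod through its hole at (227,245), and the gripper is clear. I'm handing it in.

```bash
python3 -c "
from station import *
print(job_done())"
```

```text
the job is handed in; nothing more can be done
None
```

The riser is assembled and handed in at about 36 s of the 72 s limit: tall sleeve on the long rod, short sleeve on the short rod, shelf on both, nut on the long rod. The jar, pot and tape measure were not touched as far as I could see, but the system gave no verdict on the judging.

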